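Clamp a brass cover plate in the polishing fixture

TASK

Get the brass cover plate held for polishing: slide it along the fixture's bed until its end is fully home against the steel end stop, then push the rocker clamp's red ball knob down past the over-centre point so that the rocker snaps over and stays shut on the plate. Press gently, with less than about 20 N, on the plate and on the fixture, and leave the other things on the bench where they are.

Things in the scene. Friction and masses are not known exactly. Their poses are not given: they have to be found in the camera images.
- fixture: Green polishing fixture bolted flat to the bench. Origin on the bench surface below the face of its end stop, mid-width; x points along the bed from the loading end (facing the robot) to the stop, z up. Base 340 x 90 x 20 mm, x = -210 to 130 mm. The plate lies on it (z = 20 mm) between two steel rails, x = -200 to 0 mm, 54 mm apart, tops at z = 28 mm, open at the loading end
- stop_face (a point): Middle of the steel end stop's working face, 27 mm above the bench. The stop runs 20 mm on in the fixture's +x, is 76 mm wide and its top is at z = 34 mm. The plate is home when its end touches this face
- plate_mid (a point): Centre (half-way up) of the loose brass cover plate: 130 mm long, 50 mm wide, half-round ends, 14 mm thick, hollow-backed, 0.28 to 0.42 kg. It lies flat, length along the rails, with 2 mm of play each side, and starts 20 to 50 mm short of the stop. Fully home its centre is at x = -65 mm in the fixture's frame
- plate: The same brass cover plate; origin at the centre of its underside, x along its length
- pivot (a point): Middle of the rocker's level pivot pin, which lies along the fixture's y at x = 60, z = 105 mm in its frame, between two green cheeks (x = 40 to 120 mm, 56 mm over their outer faces, up to z = 122 mm). The cranked rocker drops 45 mm from here, then its arm reaches towards the loading end over the plate; shut, its rubber foot is 100 mm and its red ball knob 80 mm out from the pin
- rocker (a joint): Angle (rad) of the steel rocker arm. 0: open, held up by a spring, sloping up 0.35 rad towards the loading end, foot 38 mm above the plate; it grows as the knob is pushed down. Centre at 0.26 to 0.28; beyond it the spring snaps the arm down, level at 0.35, foot on the plate, and it gives no more. Pushing the knob down takes about 7 N at first, 9 to 13 N at the hardest, none at the centre
- knob_foot (a point): Where the red ball knob's brass stem leaves the arm's middle line; moves with the arm. The ball (24 mm across) sits on the stem, square to the arm, its centre 24 to 58 mm from here: users screw it in or out and its setting is not measured. Ball top in the fixture's frame: open z = 125 to 157, x = -22 to -11 mm; shut z = 96 to 130, x = -20 mm
- discs_mid (a point): Centre of a stack of brass discs taped together, 62 mm in diameter, 63 mm high, standing beside the fixture; not to be disturbed
- tin_mid (a point): Centre of a blue tin, 68 mm in diameter, 70 mm high, standing beside the fixture; not to be disturbed
- block_mid (a point): Centre of a cork sanding block, 100 x 55 x 28 mm, lying beside the fixture; not to be disturbed
Mind the look-alikes: they are no part of the job. Of the things like the plate, leave any that is green or white; of the rest the smaller one is meant.

How it is judged:
By the outcome, as a careful person would: the job done as asked, in the order asked, and still so for the second after the job is handed in, with the robot touching nothing.
It also fails if it takes over 48 s, if anything falls off the work surface, if the arm or the gripper's body presses on something with over 40 N, if the wrist force passes 120 N, or if a joint passes its speed limit or range.

ROBOT

A 7-joint arm with a two-finger parallel gripper is mounted at the origin on the work surface. World frame = base frame: x ahead of the robot, y to its left, z up, the work surface at z = 0. Lengths are in m, angles in rad, forces in N, time in s.
With the tool pointing down it reaches from about 0.4 to 0.85 m from the base axis. Payload 10.4 kg.
Tool frame: the origin (TCP) lies between the finger pads; the fingertips stand 25 mm ahead of it and the grasp point (between the pads) lies 6 mm ahead of it; z points along the fingers, y is the direction in which the jaws open and shut (so a half turn about z gives the same grasp; the last joint's range is limited). The gripper opens to 87 mm and grips with 3 to 60 N. Pads are 19 mm wide; open, the fingers measure 117 mm over their backs; the gripper's body (75 mm by 190 mm) begins 51 mm behind the grasp point.
Start: joints at [1.216, 0.332, -0.065, 1.46, 0.022, 1.35, -0.088], TCP at [0.204, -0.591, 0.248] pointing down, gripper open.
Joint ranges: [-2.6, 2.6], [-0.5, 2.12], [-1.47, 1.34], [0.16, 2.42], [-1.27, 4.41], [0.06, 2.06], [-2.6, 2.6]. Speed limits (rad/s): [2.22, 2.22, 2.79, 2.79, 3.14, 3.14, 3.14].

INTERFACE

Orientations are given as a unit quaternion [x, y, z, w].
In Python, from plant import arm gives the robot as it stands.
- The arm moves only by the tool move_arm, never from a script. Its argument "targets" is a list that holds one entry, the list of rows, each a list of 5 numbers: the shift along the tool's x, y, z in m, then the turn about the tool's z in degrees, then the gripper's target within -1 to 1 (fully open at 1, half-way at 0, shut at -1). In form: [[[tx, ty, tz, yaw, grip], ...]]. A call has 1 to 20 rows; each row shifts and turns the commanded pose from where the row before left it, along the tool's axes as they then stand; what a row does not reach is not made up. A row lasts 1/10 s, in which the tool goes at most 50 mm and 8.59 degrees, less where a joint would pass 70% of its speed; a pose out of reach is approached as far as the arm can. A call is refused whole if a number of a shift passes 0.05 or a number of a turn 8.59, either way. A call with a gripper value outside its range is refused whole. The fingers move at their own pace and stop on an object; the grip force is fixed at half the most. Time passes only in rows, so rows that do not move let the fingers close. It gives the time, the measured TCP pose, the force and the opening at its end, in the units of the state.
- arm.sense(): the state, without advancing time (a new reading comes with each control period).
- arm.get_image(name): name is "scene" or "top" or "wrist"; returns (picture, depth): 480x640x3 uint8, red, green, blue; 480x640 float32, m along the optical axis (not along the pixel's ray), 0 where there is no reading.
- arm.get_calibration(name): a dict with "intrinsics" (3x3 intrinsics, pixels), "dist" ([k1, k2, p1, p2, k3] as OpenCV has them; the pictures are not rectified), "extrinsics" (4x4, takes a point from camera to world coordinates); the wrist camera has in their place "T_tool_cam" (4x4, takes a point from camera to tool coordinates, whose origin is the TCP and whose axes are the flange's). Camera axes: x right, y down, z forward; pixel columns grow to the right and rows downward; lengths in m; the calibration is good to about 2 mm. A picture is of the moment at which its call begins: read the wrist's pose just before it. get_calibration takes no time and is no camera call.
- arm.job_done(): hands the job in, once; it reports no verdict.
The state is a dict: "clock": time; "joint_positions": joint angles; "qvel": joint speeds; "effort": joint torques, N m; "tcp_pos": TCP position; "ee_rot": TCP orientation; "contact_force": force on the tool from outside, world axes, zero at the start; "moment": the same for the moment, N m; "finger_gap": finger opening in m.
Only numpy, scipy, OpenCV 4.12 (cv2) and the standard library are available. Lean on these libraries where they do the work, as an engineer would, in place of code of your own. Each camera call takes 0.05 s, during which the arm holds its last target.

## Working session

There is one attempt and no reset: what is moved stays moved. The work goes in short steps, Python scripts to look and compute and a tool call to move; the robot and the scene stay as the last step left them, time stands still between calls to the robot, and variables do not carry over. Pictures are saved under pics/ and viewed, and the job is handed in when it is done.

Besides the shell and the picture viewer there is one more tool, called after ">>>" in YAML: its name, and indented under it one key for each argument. move_arm: Moves the arm, as the interface text tells. Its arguments: {"type":"object","properties":{"targets":{"type":"array","items":{"type":"array","items":{"type":"array","items":{"type":"number"}}}}},"required":["targets"]}

```bash
mkdir -p pics; ls; python3 - <<'E'
from plant import arm
import cv2,numpy as np
s=arm.sense();print({k:np.round(v,3).tolist() for k,v in s.items()})
for n in["scene","top"]:
    im,d=arm.get_image(n);cv2.imwrite(f"pics/{n}0.png",im[:,:,::-1]);np.save(f"pics/{n}0.npy",d)
    c=arm.get_calibration(n);print(n,{k:np.round(v,4).tolist() for k,v in c.items()})
print(arm.get_calibration("wrist"))
E
```

```text
pics
{'clock': 0.0, 'joint_positions': [1.216, 0.333, -0.065, 1.461, 0.022, 1.35, -0.089], 'qvel': [-0.0, -0.0, -0.0, 0.001, 0.002, 0.0, -0.001], 'effort': [0.0, -62.325, 0.025, -38.99, -0.061, 0.04, 0.0], 'tcp_pos': [0.203, -0.591, 0.247], 'ee_rot': [0.986, 0.165, -0.0, -0.001], 'contact_force': [0.185, 0.665, 0.453], 'moment': [-0.025, 0.005, 0.029], 'finger_gap': 0.087}
scene {'intrinsics': [[462.4883, 0.0, 318.6625], [0.0, 462.4883, 234.6448], [0.0, 0.0, 1.0]], 'dist': [-0.1219, 0.0, 0.0, 0.0, 0.0], 'extrinsics': [[-0.1311, 0.7982, -0.588, 1.0948], [0.9914, 0.1046, -0.0791, 0.0905], [-0.0016, -0.5933, -0.805, 0.8174], [0.0, 0.0, 0.0, 1.0]]}
top {'intrinsics': [[449.2957, 0.0, 320.4939], [0.0, 449.2957, 236.6066], [0.0, 0.0, 1.0]], 'dist': [-0.0177, 0.0, 0.0, 0.0, 0.0], 'extrinsics': [[0.0237, -0.9965, 0.0804, 0.518], [-0.9997, -0.0234, 0.0048, 0.0263], [-0.003, -0.0805, -0.9968, 0.8867], [0.0, 0.0, 0.0, 1.0]]}
{'intrinsics': array([[345.13838854,   0.        , 318.01492636],
       [  0.        , 345.13838854, 232.58174909],
       [  0.        ,   0.        ,   1.        ]]), 'dist': array([-0.01604251,  0.        ,  0.        ,  0.        ,  0.        ]), 'T_tool_cam': array([[ 9.41618904e-04, -9.57317702e-01, -2.89036210e-01,
         7.97528009e-02],
       [ 9.99999546e-01,  9.44545200e-04,  1.29356235e-04,
         9.08661770e-04],
       [ 1.49172751e-04, -2.89036201e-01,  9.57318156e-01,
        -1.36739030e-01],
       [ 0.00000000e+00,  0.00000000e+00,  0.00000000e+00,
         1.00000000e+00]])}
```

View pics/scene0.png

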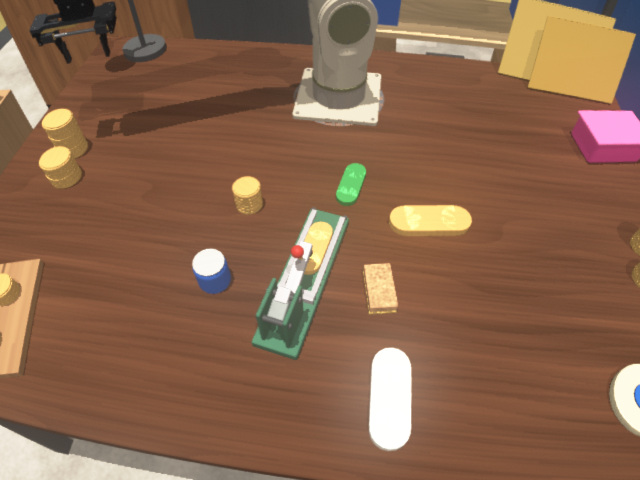

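View pics/top0.png

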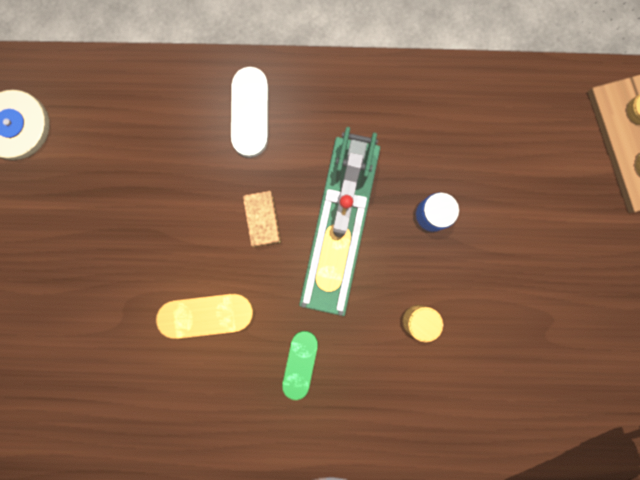

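The top view shows the fixture at about (340,220). Things that could be taken for the plate, by top pixel:
- brass plate between the rails (333,258)
- larger brass plate (205,316)
- green plate (300,366)
- white plate (250,112)

I choose the smaller brass one, in the fixture, and will check it in a close crop.

```bash
cat > h.py <<'E'
import numpy as np,cv2
from plant import arm
def cast(name,px,z,T=None):
    c=arm.get_calibration(name);E=c["extrinsics"] if T is None else T
    p=cv2.undistortPoints(np.array(px,float).reshape(-1,1,2),c["intrinsics"],c["dist"]).reshape(-1,2)
    r=np.c_[p,np.ones(len(p))]@E[:3,:3].T
    o=E[:3,3];return o+r*((z-o[2])/r[:,2])[:,None]
def rays(name,px,T=None):
    c=arm.get_calibration(name);E=c["extrinsics"] if T is None else T
    p=cv2.undistortPoints(np.array(px,float).reshape(-1,1,2),c["intrinsics"],c["dist"]).reshape(-1,2)
    r=np.c_[p,np.ones(len(p))]@E[:3,:3].T
    return E[:3,3],r/np.linalg.norm(r,axis=1)[:,None]
def meet(o1,d1,o2,d2):
    A=np.c_[d1,-d2];t=np.linalg.lstsq(A,o2-o1,rcond=None)[0]
    a=o1+t[0]*d1;b=o2+t[1]*d2;return (a+b)/2,np.linalg.norm(a-b)
E
python3 - <<'E'
from h import *
im=cv2.imread("pics/top0.png");sc=cv2.imread("pics/scene0.png")
a=cv2.resize(im[120:325,270:400],None,fx=2.9,fy=2.9,interpolation=cv2.INTER_CUBIC)
b=cv2.resize(sc[200:360,240:370],None,fx=3,fy=3,interpolation=cv2.INTER_CUBIC)
h=max(len(a),len(b));o=np.zeros((h,a.shape[1]+b.shape[1],3),np.uint8);o[:len(a),:a.shape[1]]=a;o[:len(b),a.shape[1]:]=b
cv2.imwrite("pics/crop0.png",o)
# red ball
C={}
for n,i in(("top",im),("scene",sc)):
    H=cv2.cvtColor(i,cv2.COLOR_BGR2HSV)
    m=(((H[...,0]<6)|(H[...,0]>174))&(H[...,1]>150)&(H[...,2]>90)).astype(np.uint8)
    nn,l,st,ce=cv2.connectedComponentsWithStats(m)
    for k in range(1,nn):
        if st[k,4]>40:
            print(n,st[k],ce[k])
            if (n=="top" and 320<ce[k][0]<370) or (n=="scene" and 280<ce[k][0]<320):C[n]=st[k,:2]+st[k,2:4]/2-.5
print(C)
o1,d1=rays("top",C["top"]);o2,d2=rays("scene",C["scene"]);print("ball",meet(o1,d1[0],o2,d2[0]))
# green fixture outline
H=cv2.cvtColor(im,cv2.COLOR_BGR2HSV)
m=((H[...,0]>60)&(H[...,0]<95)&(H[...,1]>90)&(H[...,2]<120)).astype(np.uint8);m[:120]=0;m[330:]=0
print(m.sum());
# yellow plate
m=((H[...,0]>15)&(H[...,0]<32)&(H[...,1]>110)&(H[...,2]>120)).astype(np.uint8)
nn,l,st,ce=cv2.connectedComponentsWithStats(m)
for k in range(1,nn):
    if st[k,4]>100:print("yel",st[k],ce[k])
E
```

```text
top [340 196  12  12 113] [345.97345133 201.33628319]
scene [291 246  12  11 110] [296.57272727 250.93636364]
{'top': array([345.5, 201.5]), 'scene': array([296.5, 251. ])}
ball (array([ 0.63876221, -0.0107742 ,  0.13691238]), np.float64(8.876871962780513e-06))
0
yel [627  94  13  29 250] [634.324 108.096]
yel [156 294  98  45 877] [185.96123147 318.07297605]
yel [403 305  40  37 390] [417.38205128 320.71282051]
```

View pics/crop0.png

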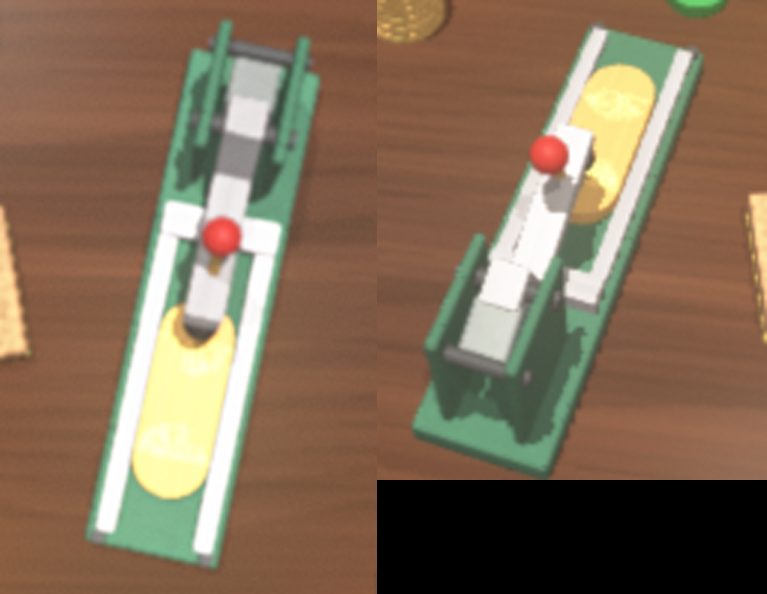

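The crop confirms the brass plate between the rails, below the rocker. I'll fit the fixture pose from its base corners and rails, then the plate's near end.

```bash
python3 - <<'E'
from h import *
f=lambda l:np.array(l,float)/2.9+[270,120]-0.35
g=lambda l:(np.array(l,float)-[377,0])/3+[240,200]-0.35
bt=cast("top",f([[88,540],[216,566],[192,50],[320,75]]),.02)
bs=cast("scene",g([[413,432],[548,473]]),.02)
print("top corners\n",bt.round(4),"\nscene far corners\n",bs.round(4))
print(np.linalg.norm(bt[0]-bt[1]),np.linalg.norm(bt[0]-bt[2]),np.linalg.norm(bt[1]-bt[3]))
near=bt[:2].mean(0);far=bt[2:].mean(0);ex=(far-near)[:2];ex/=np.linalg.norm(ex)
yaw=np.arctan2(ex[1],ex[0]);R=np.array([[ex[0],-ex[1]],[ex[1],ex[0]]])
org=(near[:2]+ex*.21+far[:2]-ex*.13)/2;print("yaw",yaw,np.degrees(yaw),"origin",org)
def loc(p):p=np.atleast_2d(p);return np.c_[(p[:,:2]-org)@R,p[:,2]]
print("scene corners loc",loc(bs).round(4))
print("ball loc",loc([.63876,-.01077,.1369]).round(4))
print("plate near end top",loc(cast("top",f([[168,498]]),.034)).round(4))
print("plate near end scene",loc(cast("scene",g([[625,64]]),.034)).round(4))
print("plate far visible",loc(cast("top",f([[210,303],[165,310]]),.034)).round(4))
print("stop front edge top", loc(cast("top",f([[170,237],[265,252]]),.034)).round(4))
print("stop back", loc(cast("top",f([[170,200],[280,222]]),.034)).round(4))
# obstacles
for n,p,z in(("discs",[424,324],.063),("tin",[441,210],.07),("block",[262,218],.028)):print(n,cast("top",[p],z).round(3),loc(cast("top",[p],z)).round(3))
E
```

```text
top corners
 [[ 0.4541  0.0666  0.02  ]
 [ 0.4392 -0.0182  0.02  ]
 [ 0.7858  0.0049  0.02  ]
 [ 0.7705 -0.0823  0.02  ]] 
scene far corners
 [[ 0.7754 -0.0774  0.02  ]
 [ 0.7903  0.0088  0.02  ]]
0.08602922369015051 0.3373971143900914 0.3375048943108297
yaw -0.1875499093644134 -10.745818254642003 origin [ 0.65169704 -0.01472641]
scene corners loc [[ 0.1332 -0.0386  0.02  ]
 [ 0.1317  0.049   0.02  ]]
ball loc [[-0.0134  0.0015  0.1369]]
plate near end top [[-0.1708 -0.0025  0.034 ]]
plate near end scene [[-0.1693 -0.0003  0.034 ]]
plate far visible [[-0.0403 -0.003   0.034 ]
 [-0.051   0.025   0.034 ]]
stop front edge top [[-0.0029  0.0319  0.034 ]
 [ 0.0005 -0.0315  0.034 ]]
stop back [[ 0.0213  0.037   0.034 ]
 [ 0.0222 -0.0372  0.034 ]]
discs [[ 0.43  -0.161  0.063]] [[-0.191 -0.185  0.063]]
tin [[ 0.638 -0.189  0.07 ]] [[ 0.019 -0.174  0.07 ]]
block [[0.621 0.144 0.028]] [[-0.06   0.15   0.028]]
```

```bash
cat >> h.py <<'E'
from scipy.spatial.transform import Rotation as Ro
org=np.array([.652,-.0140]);yaw=-.1875
def fix(p):c,s=np.cos(yaw),np.sin(yaw);p=np.asarray(p,float);return np.r_[org+[c*p[0]-s*p[1],s*p[0]+c*p[1]],p[2]]
def loc(p):c,s=np.cos(yaw),np.sin(yaw);p=np.asarray(p,float);d=p[:2]-org;return np.r_[c*d[0]+s*d[1],-s*d[0]+c*d[1],p[2]]
def st():
    s=arm.sense();R=Ro.from_quat(s["ee_rot"]).as_matrix();x=R[:,0]
    print("t",round(s["clock"],2),"tcp",s["tcp_pos"].round(4),"loc",loc(s["tcp_pos"]).round(4),"xdir",round(np.degrees(np.arctan2(x[1],x[0])),2),"zdir",R[:,2].round(4),"F",np.round(s["contact_force"],2),"q",np.round(s["joint_positions"],2));return s,R
def tool(goal):
    s,R=st();d=np.asarray(goal)-s["tcp_pos"];print("tool shift",(R.T@d).round(4),"yaw turn",round(np.degrees(np.arctan2(R[1,0],R[0,0])-yaw),2))
E
python3 - <<'E'
from h import *
s,R=st();print(R.T@(np.array([.46,-.35,.20])-s["tcp_pos"]))
E
```

```text
t 0.1 tcp [ 0.2035 -0.5906  0.2469] loc [-0.3332 -0.6501  0.2469] xdir 19.01 zdir [-5.0e-04  1.1e-03 -1.0e+00] F [-0.41  0.73 -0.72] q [ 1.22  0.33 -0.06  1.46  0.02  1.35 -0.09]
[ 0.32091124 -0.14386591  0.04700971]
```

>>> move_arm:
  targets:
    - [[0,0,0,7.5,-1],[0,0,0,7.5,-1],[0,0,0,7.5,-1],[0,0,0,7.5,-1]]

```text
clock: 0.5
tcp_pos: [0.2035, -0.5907, 0.2471]
ee_rot: [0.995, -0.098, -0.0, -0.0]
contact_force: [-0.1, 0.6, -0.8]
finger_gap: 0.0628
```

```bash
python3 - <<'E'
from h import *
tool([.46,-.35,.22]);s,R=st();print(R.T@(fix([-.235,0,.2])-[.46,-.35,.22]))
E
```

```text
t 0.5 tcp [ 0.2035 -0.5907  0.2471] loc [-0.3331 -0.6502  0.2471] xdir -11.3 zdir [-3.e-04  8.e-04 -1.e+00] F [-0.13  0.58 -0.81] q [ 1.16  0.33  0.01  1.46 -0.    1.35 -0.6 ]
tool shift [ 0.2044 -0.2863  0.0272] yaw turn -0.56
t 0.5 tcp [ 0.2035 -0.5907  0.2471] loc [-0.3331 -0.6502  0.2471] xdir -11.3 zdir [-3.e-04  8.e-04 -1.e+00] F [-0.13  0.58 -0.81] q [ 1.16  0.33  0.01  1.46 -0.    1.35 -0.6 ]
[-0.11253315 -0.36481153  0.0203041 ]
```

>>> move_arm:
  targets:
    - [[0.0255,-0.0358,0.003,-0.56,-1],[0.0255,-0.0358,0.003,0,-1],[0.0255,-0.0358,0.003,0,-1],[0.0255,-0.0358,0.003,0,-1],[0.0255,-0.0358,0.003,0,-1],[0.0255,-0.0358,0.003,0,-1],[0.0255,-0.0358,0.003,0,-1],[0.0255,-0.0358,0.003,0,-1],[-0.0112,-0.0365,0.002,0,-1],[-0.0112,-0.0365,0.002,0,-1],[-0.0112,-0.0365,0.002,0,-1],[-0.0112,-0.0365,0.002,0,-1],[-0.0112,-0.0365,0.002,0,-1],[-0.0112,-0.0365,0.002,0,-1],[-0.0112,-0.0365,0.002,0,-1],[-0.0112,-0.0365,0.002,0,-1],[-0.0112,-0.0365,0.002,0,-1],[-0.0112,-0.0365,0.002,0,-1],[0,0,0,0,-1],[0,0,0,0,-1]]

```text
clock: 2.5
tcp_pos: [0.4121, 0.033, 0.2034]
ee_rot: [0.996, -0.09, -0.0, 0.0]
contact_force: [0.3, -0.8, -0.6]
finger_gap: 0.0006
```

```bash
python3 - <<'E'
from h import *
tool(fix([-.203,0,.10]))
im,d=arm.get_image("wrist");cv2.imwrite("pics/w1.png",im[:,:,::-1])
E
```

```text
t 2.5 tcp [0.4121 0.033  0.2034] loc [-0.2445  0.0015  0.2034] xdir -10.33 zdir [-2.e-04 -5.e-04 -1.e+00] F [ 0.26 -0.77 -0.58] q [ 0.42 -0.09 -0.57  2.01 -0.05  1.2  -1.88]
tool shift [0.0415 0.0017 0.1034] yaw turn 0.42
```

View pics/w1.png

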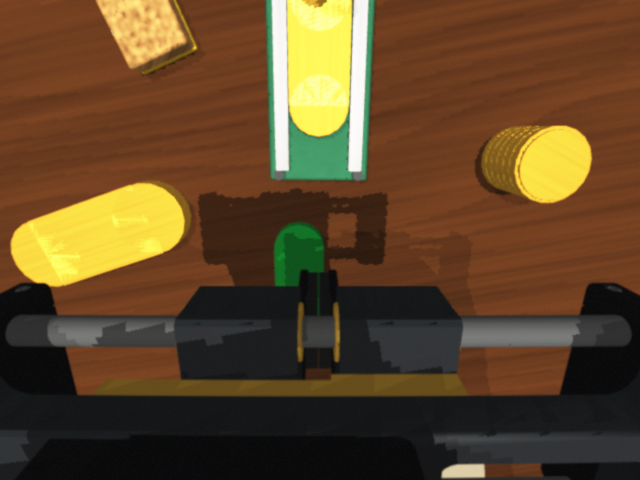

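The wrist view shows the fixture's near end at rows ≤180 with corners (270,180) and (368,180), and the plate end at (319,137). The closed fingers are at (319,330).

```bash
python3 - <<'E'
from h import *
s,R=st();T=np.eye(4);T[:3,:3]=R;T[:3,3]=s["tcp_pos"];T=T@arm.get_calibration("wrist")["T_tool_cam"]
for p,z in(([270,180],.02),([368,180],.02),([319,137],.034),([268,60],.02),([372,60],.02),([281,100],.028),([357,100],.028)):print(p,loc(cast("wrist",[p],z,T)[0]).round(4))
E
```

```text
t 2.55 tcp [0.4122 0.0322 0.2034] loc [-0.2442  0.0007  0.2034] xdir -10.44 zdir [-3.e-04 -4.e-04 -1.e+00] F [ 0.84 -0.06  0.04] q [ 0.42 -0.09 -0.57  2.01 -0.05  1.2  -1.88]
[270, 180] [-0.2101  0.0446  0.02  ]
[368, 180] [-0.2095 -0.0463  0.02  ]
[319, 137] [-0.171  -0.0005  0.034 ]
[268, 60] [-0.1086  0.043   0.02  ]
[372, 60] [-0.1081 -0.0449  0.02  ]
[281, 100] [-0.141   0.0319  0.028 ]
[357, 100] [-0.1406 -0.0326  0.028 ]
```

The pose agrees to about 1 mm. I'll move over the loading end and go down between the rails.

>>> move_arm:
  targets:
    - [[0.02,0,0.02,0.3,-1],[0.02,0.0005,0.03,0,-1],[0,0,0.03,0,-1],[0,0,0.03,0,-1],[0,0,0.015,0,-1],[0,0,0,0,-1],[0,0,0,0,-1],[0,0,0,0,-1]]

```text
clock: 3.35
tcp_pos: [0.4524, 0.0244, 0.0796]
ee_rot: [0.996, -0.094, 0.001, 0.0]
contact_force: [0.4, 0.1, 0.1]
finger_gap: 0.0005
```

```bash
python3 - <<'E'
from h import *
tool(fix([-.203,0,.05]))
E
```

```text
t 3.35 tcp [0.4524 0.0244 0.0796] loc [-0.2033  0.0005  0.0796] xdir -10.78 zdir [ 1.8e-03 -3.0e-04 -1.0e+00] F [0.4  0.14 0.1 ] q [ 0.39  0.18 -0.57  2.06  0.12  0.93 -2.01]
tool shift [0.0002 0.0006 0.0296] yaw turn -0.04
```

>>> move_arm:
  targets:
    - [[0,0,0.015,0,-1],[0,0,0.009,0,-1],[0,0,0.004,0,-1],[0,0,0,0,-1],[0,0,0,0,-1]]

```text
clock: 3.85
tcp_pos: [0.4518, 0.0249, 0.0509]
ee_rot: [0.996, -0.093, 0.0, -0.0]
contact_force: [0.1, -0.0, -0.9]
finger_gap: 0.0003
```

```bash
python3 - <<'E'
from h import *
tool(fix([-.18,0,.05]))
im,d=arm.get_image("wrist");cv2.imwrite("pics/w2.png",im[:,:,::-1])
E
```

```text
t 3.85 tcp [0.4518 0.0249 0.0509] loc [-0.204   0.0009  0.0509] xdir -10.73 zdir [ 4.e-04 -0.e+00 -1.e+00] F [ 0.05 -0.04 -0.86] q [ 0.37  0.23 -0.57  2.08  0.16  0.87 -2.04]
tool shift [0.024  0.0009 0.0009] yaw turn 0.02
```

View pics/w2.png

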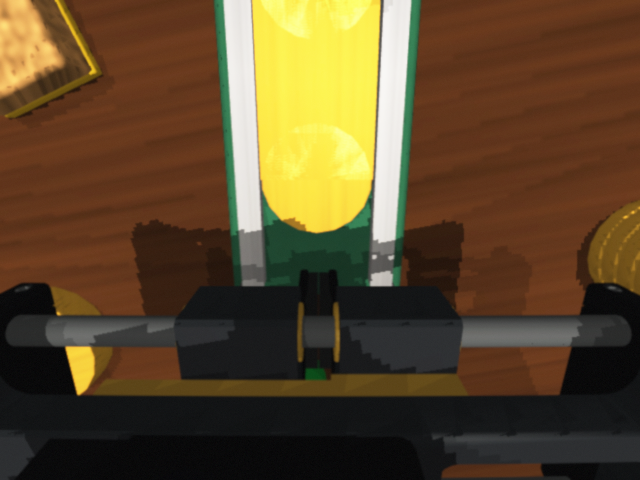

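The fingers are between the rails, in line with the plate end (318,232). Now I push along, slowing near contact and near the stop.

>>> move_arm:
  targets:
    - [[0.008,0,0,0,-1],[0.006,0,0,0,-1],[0.003,0,0,0,-1],[0.0015,0,0,0,-1],[0.0015,0,0,0,-1],[0.0015,0,0,0,-1],[0.0015,0,0,0,-1],[0.0015,0,0,0,-1],[0.0015,0,0,0,-1],[0.0015,0,0,0,-1],[0.0015,0,0,0,-1]]

```text
clock: 5.0
tcp_pos: [0.48, 0.0195, 0.0505]
ee_rot: [0.996, -0.093, -0.0, 0.0]
contact_force: [-2.4, 1.2, 0.8]
finger_gap: 0.0005
```

```bash
python3 - <<'E'
from h import *
tool(fix([-.14,0,.05]))
E
```

```text
t 5.0 tcp [0.48   0.0195 0.0505] loc [-0.1752  0.0009  0.0505] xdir -10.72 zdir [-3.e-04 -1.e-04 -1.e+00] F [-2.36  1.16  0.82] q [ 0.36  0.29 -0.55  2.01  0.19  0.89 -2.05]
tool shift [0.0352 0.0009 0.0005] yaw turn 0.02
```

>>> move_arm:
  targets:
    - [[0.0015,0,0,0,-1],[0.0015,0,0,0,-1],[0.0015,0,0,0,-1],[0.0015,0,0,0,-1],[0.0015,0,0,0,-1],[0.0015,0,0,0,-1],[0.0015,0,0,0,-1],[0.0015,0,0,0,-1],[0.0015,0,0,0,-1],[0.0015,0,0,0,-1],[0.0015,0,0,0,-1],[0.0015,0,0,0,-1],[0.0015,0,0,0,-1],[0.0015,0,0,0,-1],[0.0015,0,0,0,-1],[0.0015,0,0,0,-1],[0.0015,0,0,0,-1],[0.0015,0,0,0,-1]]

```text
clock: 6.8
tcp_pos: [0.5067, 0.0145, 0.0505]
ee_rot: [0.996, -0.093, -0.0, 0.0]
contact_force: [-2.5, 1.1, -0.6]
finger_gap: 0.0003
```

>>> move_arm:
  targets:
    - [[0.001,0,0,0,-1],[0.001,0,0,0,-1]]

```text
clock: 7.0
tcp_pos: [0.5086, 0.0141, 0.0505]
ee_rot: [0.996, -0.093, 0.0, 0.0]
contact_force: [-2.3, 0.7, 0.2]
finger_gap: 0.0006
```

>>> move_arm:
  targets:
    - [[0.001,0,0,0,-1]]

```text
clock: 7.1
tcp_pos: [0.5096, 0.0139, 0.0506]
ee_rot: [0.996, -0.093, 0.0, 0.0]
contact_force: [-2.1, 1.4, 0.0]
finger_gap: 0.0002
```

>>> move_arm:
  targets:
    - [[0.001,0,0,0,-1]]

```text
clock: 7.2
tcp_pos: [0.5106, 0.0137, 0.0505]
ee_rot: [0.996, -0.093, 0.0, 0.0]
contact_force: [-1.7, -0.4, 0.2]
finger_gap: 0.0005
```

```bash
python3 - <<'E'
from h import *
st()
E
```

```text
t 7.2 tcp [0.5106 0.0137 0.0505] loc [-0.1441  0.0009  0.0505] xdir -10.73 zdir [ 0.e+00 -1.e-04 -1.e+00] F [-1.67 -0.37  0.15] q [ 0.35  0.34 -0.53  1.94  0.22  0.91 -2.04]
```

Tracking is stiff, so I use 0.5 mm steps from here.

>>> move_arm:
  targets:
    - [[0.0005,0,0,0,-1],[0.0005,0,0,0,-1],[0.0005,0,0,0,-1],[0.0005,0,0,0,-1]]

```text
clock: 7.6
tcp_pos: [0.5125, 0.0134, 0.0505]
ee_rot: [0.996, -0.094, -0.0, 0.0]
contact_force: [-2.1, 1.4, -0.0]
finger_gap: 0.0003
```

>>> move_arm:
  targets:
    - [[0.0005,0,0,0,-1]]

```text
clock: 7.7
tcp_pos: [0.513, 0.0133, 0.0505]
ee_rot: [0.996, -0.093, 0.0, 0.0]
contact_force: [-2.6, 0.3, 0.4]
finger_gap: 0.0004
```

>>> move_arm:
  targets:
    - [[0.0005,0,0,0,-1]]

```text
clock: 7.8
tcp_pos: [0.5134, 0.0132, 0.0505]
ee_rot: [0.996, -0.093, -0.0, 0.0]
contact_force: [-2.7, 0.5, 0.2]
finger_gap: 0.0005
```

>>> move_arm:
  targets:
    - [[0.0005,0,0,0,-1]]

```text
clock: 7.9
tcp_pos: [0.5136, 0.0132, 0.0505]
ee_rot: [0.996, -0.093, -0.0, 0.0]
contact_force: [-4.7, 1.3, 2.2]
finger_gap: 0.0009
```

>>> move_arm:
  targets:
    - [[0.0005,0,0,0,-1]]

```text
clock: 8.0
tcp_pos: [0.5137, 0.0131, 0.0504]
ee_rot: [0.996, -0.093, -0.001, 0.0]
contact_force: [-7.3, 0.9, 5.2]
finger_gap: 0.0005
```

>>> move_arm:
  targets:
    - [[0.0005,0,0,0,-1]]

```text
clock: 8.1
tcp_pos: [0.5138, 0.0131, 0.0503]
ee_rot: [0.996, -0.093, -0.001, 0.0]
contact_force: [-9.9, 2.0, 7.0]
finger_gap: 0.0006
```

```bash
python3 - <<'E'
from h import *
st()
for n in["top","scene"]:
    im,d=arm.get_image(n);im=im[:,:,::-1];cv2.imwrite(f"pics/{n}1.png",im)
    c=im[120:325,270:400] if n=="top" else im[200:360,240:370]
    cv2.imwrite(f"pics/{n}1c.png",cv2.resize(c,None,fx=2.9,fy=2.9,interpolation=cv2.INTER_CUBIC))
E
```

```text
t 8.1 tcp [0.5138 0.0131 0.0503] loc [-0.1409  0.0009  0.0503] xdir -10.72 zdir [-2.5e-03 -2.0e-04 -1.0e+00] F [-9.9   1.97  7.03] q [ 0.35  0.35 -0.53  1.93  0.22  0.92 -2.04]
```

View pics/scene1c.png

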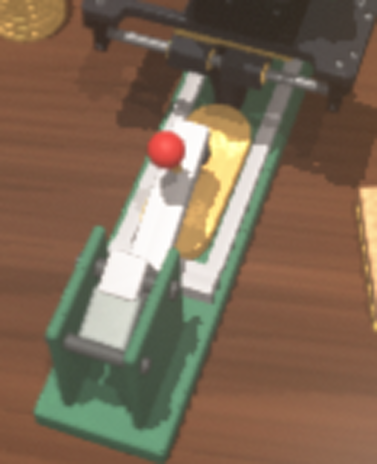

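The push stalled at the predicted place (local TCP x −0.141, predicted −0.1395), with force rising to 10 N. I'll back off, rise and check the plate end.

>>> move_arm:
  targets:
    - [[-0.003,0,0,0,-1],[-0.012,0,0,0,-1],[-0.015,0,0,0,-1],[-0.015,0,-0.02,0,-1],[-0.015,0,-0.04,0,-1],[-0.02,0,-0.045,0,-1],[-0.01,0,-0.04,0,-1],[0,0,0,0,-1],[0,0,0,0,-1],[0,0,0,0,-1]]

```text
clock: 9.2
tcp_pos: [0.4259, 0.0295, 0.1946]
ee_rot: [0.996, -0.094, -0.0, 0.0]
contact_force: [-0.1, 0.0, -0.1]
finger_gap: 0.0003
```

```bash
python3 - <<'E'
from h import *
s,R=st();T=np.eye(4);T[:3,:3]=R;T[:3,3]=s["tcp_pos"];T=T@arm.get_calibration("wrist")["T_tool_cam"];np.save("pics/T3.npy",T)
im,d=arm.get_image("wrist");cv2.imwrite("pics/w3.png",im[:,:,::-1])
im,d=arm.get_image("top");im=im[:,:,::-1]
cv2.imwrite("pics/top3.png",im);cv2.imwrite("pics/top3c.png",cv2.resize(im[120:325,270:400],None,fx=2.9,fy=2.9,interpolation=cv2.INTER_CUBIC))
E
```

```text
t 9.2 tcp [0.4259 0.0295 0.1946] loc [-0.2302  0.0006  0.1946] xdir -10.74 zdir [-9.e-04 -3.e-04 -1.e+00] F [-0.06  0.01 -0.13] q [ 0.44 -0.04 -0.59  1.99 -0.03  1.18 -1.9 ]
```

View pics/w3.png

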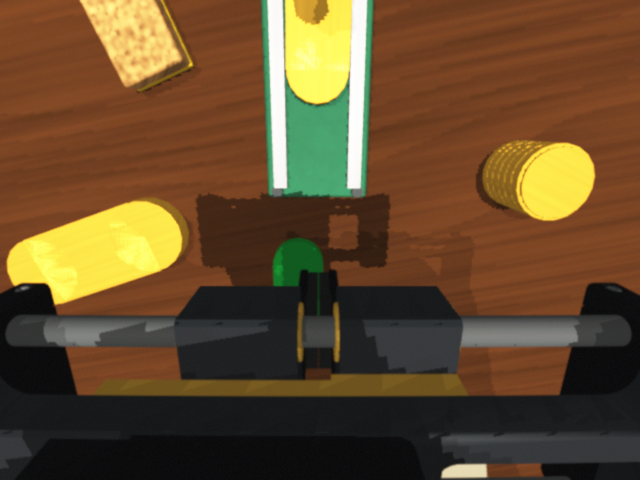

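View pics/top3c.png

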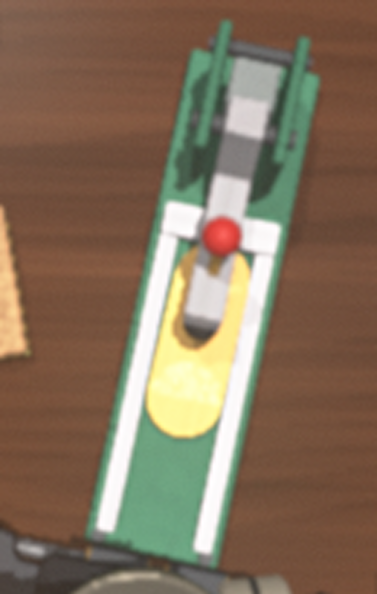

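```bash
python3 - <<'E'
from h import *
T=np.load("pics/T3.npy")
for p,z in(([318,103],.034),([316,196],.02)):print(p,loc(cast("wrist",[p],z,T)[0]).round(4))
print("top",loc(cast("top",[np.array([184,438])/2.9+[270,120]-.35],.034)[0]).round(4))
print("ball",loc([.6388,-.0108,.1369]).round(4))
tool(fix([-.017,.0015,.195]))
E
```

```text
[318, 103] [-1.303e-01 -1.000e-04  3.400e-02]
[316, 196] [-0.2093  0.0016  0.02  ]
top [-0.1307 -0.0054  0.034 ]
ball [-0.0136  0.0007  0.1369]
t 9.3 tcp [0.4259 0.0296 0.1943] loc [-0.2303  0.0007  0.1943] xdir -10.73 zdir [-2.e-03  2.e-04 -1.e+00] F [ 1.44 -0.9  -0.58] q [ 0.44 -0.04 -0.59  1.99 -0.03  1.18 -1.9 ]
tool shift [ 0.2132 -0.0008 -0.0011] yaw turn 0.01
```

The plate end is at x −0.130 in both views, so it is home. Next I move above the knob.

>>> move_arm:
  targets:
    - [[0.02,0,-0.01,0,-1],[0.035,0,0,0,-1],[0.035,0,0,0,-1],[0.035,0,0,0,-1],[0.035,0,0,0,-1],[0.03,0,0,0,-1],[0.023,0,0,0,-1],[0,0,0,0,-1],[0,0,0,0,-1],[0,0,0,0,-1]]

```text
clock: 10.3
tcp_pos: [0.635, -0.0095, 0.2049]
ee_rot: [0.996, -0.093, -0.001, -0.0]
contact_force: [-1.1, 0.3, -0.2]
finger_gap: 0.0005
```

```bash
python3 - <<'E'
from h import *
tool(fix([-.017,.0007,.174]))
for n in["scene"]:
    im,d=arm.get_image(n);im=im[:,:,::-1];cv2.imwrite(f"pics/{n}4.png",cv2.resize(im[160:360,200:400],None,fx=2.9,fy=2.9,interpolation=cv2.INTER_CUBIC))
E
```

```text
t 10.3 tcp [ 0.635  -0.0095  0.2049] loc [-0.0176  0.0012  0.2049] xdir -10.69 zdir [-1.3e-03  2.0e-04 -1.0e+00] F [-1.07  0.29 -0.18] q [ 0.35  0.43 -0.54  1.47  0.22  1.31 -1.97]
tool shift [0.0006 0.0005 0.0309] yaw turn 0.05
```

View pics/scene4.png

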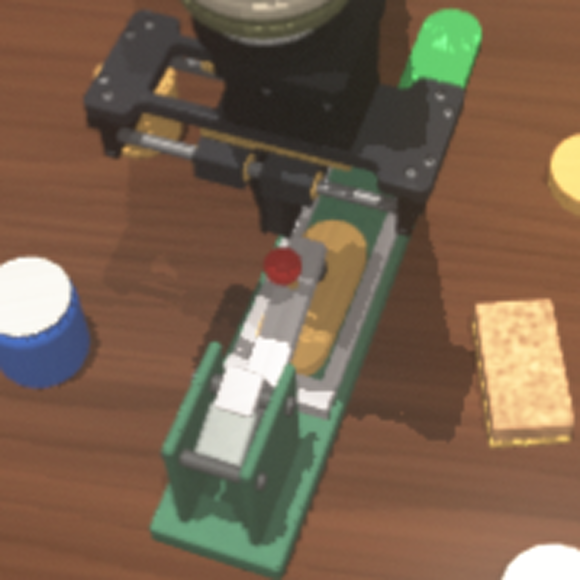

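The fingertips are right above the red ball at (283,267). I press down and watch the force.

>>> move_arm:
  targets:
    - [[0,-0.0003,0.012,0,-1],[0,0,0.009,0,-1],[0,0,0.004,0,-1],[0,0,0.0015,0,-1],[0,0,0.001,0,-1],[0,0,0.001,0,-1]]

```text
clock: 10.95
tcp_pos: [0.636, -0.0097, 0.1773]
ee_rot: [0.996, -0.094, 0.0, 0.0]
contact_force: [-0.8, -0.5, 0.1]
finger_gap: 0.0005
```

>>> move_arm:
  targets:
    - [[0,0,0.001,0,-1],[0,0,0.001,0,-1]]

```text
clock: 11.15
tcp_pos: [0.6361, -0.0096, 0.1756]
ee_rot: [0.996, -0.093, 0.0, 0.0]
contact_force: [-2.6, -0.8, 7.3]
finger_gap: 0.0004
```

>>> move_arm:
  targets:
    - [[0,0,0.001,0,-1],[0,0,0.001,0,-1]]

```text
clock: 11.35
tcp_pos: [0.6356, -0.0095, 0.1743]
ee_rot: [0.996, -0.093, -0.0, 0.0]
contact_force: [-7.6, -0.1, 11.1]
finger_gap: 0.0006
```

The force is 11 N vertical with a sideways drag of −7.6 N, because the ball swings towards −x. I'll follow its arc.

>>> move_arm:
  targets:
    - [[-0.0012,0,0.0005,0,-1]]

```text
clock: 11.45
tcp_pos: [0.6349, -0.0094, 0.1737]
ee_rot: [0.996, -0.093, 0.001, 0.0]
contact_force: [-1.5, -0.2, 6.7]
finger_gap: 0.0004
```

>>> move_arm:
  targets:
    - [[-0.0004,0,0.001,0,-1]]

```text
clock: 11.55
tcp_pos: [0.6346, -0.0094, 0.173]
ee_rot: [0.996, -0.094, 0.001, 0.0]
contact_force: [-4.2, -0.9, 9.3]
finger_gap: 0.0005
```

>>> move_arm:
  targets:
    - [[-0.0004,0,0.001,0,-1]]

```text
clock: 11.65
tcp_pos: [0.6341, -0.0093, 0.1719]
ee_rot: [0.996, -0.094, 0.001, 0.0]
contact_force: [-5.7, -1.0, 9.7]
finger_gap: 0.0006
```

>>> move_arm:
  targets:
    - [[-0.0004,0,0.001,0,-1]]

```text
clock: 11.75
tcp_pos: [0.6336, -0.0092, 0.1709]
ee_rot: [0.996, -0.094, 0.0, 0.0]
contact_force: [-4.7, 0.1, 10.0]
finger_gap: 0.0004
```

>>> move_arm:
  targets:
    - [[-0.0006,0,0.001,0,-1],[-0.0004,0,0.001,0,-1]]

```text
clock: 11.95
tcp_pos: [0.6325, -0.009, 0.1689]
ee_rot: [0.996, -0.094, 0.0, 0.0]
contact_force: [-5.4, -0.2, 10.1]
finger_gap: 0.0002
```

>>> move_arm:
  targets:
    - [[-0.0004,0,0.001,0,-1],[-0.0004,0,0.001,0,-1]]

```text
clock: 12.15
tcp_pos: [0.6315, -0.0087, 0.1668]
ee_rot: [0.996, -0.093, 0.0, 0.0]
contact_force: [-6.2, 0.3, 10.3]
finger_gap: 0.0004
```

>>> move_arm:
  targets:
    - [[-0.0003,0,0.001,0,-1],[-0.0003,0,0.001,0,-1]]

```text
clock: 12.35
tcp_pos: [0.6307, -0.0086, 0.1647]
ee_rot: [0.996, -0.093, -0.0, 0.0]
contact_force: [-8.0, 0.7, 10.3]
finger_gap: 0.0005
```

```bash
python3 - <<'E'
from h import *
st()
E
```

```text
t 12.35 tcp [ 0.6307 -0.0086  0.1647] loc [-0.022   0.0013  0.1647] xdir -10.72 zdir [-5.e-04 -4.e-04 -1.e+00] F [-7.98  0.69 10.26] q [ 0.35  0.45 -0.53  1.53  0.24  1.23 -1.98]
```

>>> move_arm:
  targets:
    - [[-0.001,0,0.001,0,-1],[-0.0004,0,0.001,0,-1]]

```text
clock: 12.55
tcp_pos: [0.6296, -0.0084, 0.1626]
ee_rot: [0.996, -0.093, 0.0, 0.0]
contact_force: [-5.9, 0.1, 8.0]
finger_gap: 0.0003
```

>>> move_arm:
  targets:
    - [[-0.0004,0,0.001,0,-1],[-0.0004,0,0.001,0,-1]]

```text
clock: 12.75
tcp_pos: [0.6287, -0.0083, 0.1604]
ee_rot: [0.996, -0.093, 0.0, 0.0]
contact_force: [-4.5, 0.5, 6.5]
finger_gap: 0.0006
```

>>> move_arm:
  targets:
    - [[-0.0003,0,0.001,0,-1],[-0.0003,0,0.001,0,-1]]

```text
clock: 12.95
tcp_pos: [0.6282, -0.0081, 0.1582]
ee_rot: [0.996, -0.093, 0.0, 0.0]
contact_force: [-2.9, 0.9, 4.0]
finger_gap: 0.0007
```

>>> move_arm:
  targets:
    - [[-0.0002,0,0.001,0,-1]]

```text
clock: 13.05
tcp_pos: [0.6281, -0.0081, 0.1569]
ee_rot: [0.996, -0.093, 0.0, 0.0]
contact_force: [-2.6, 0.1, 2.6]
finger_gap: 0.0005
```

>>> move_arm:
  targets:
    - [[-0.0002,0,0.001,0,-1]]

```text
clock: 13.15
tcp_pos: [0.628, -0.0081, 0.1556]
ee_rot: [0.996, -0.093, 0.0, -0.0]
contact_force: [-0.5, 0.3, 0.4]
finger_gap: 0.0005
```

>>> move_arm:
  targets:
    - [[-0.0002,0,0.001,0,-1]]

```text
clock: 13.25
tcp_pos: [0.6278, -0.0082, 0.1543]
ee_rot: [0.996, -0.094, 0.0, 0.0]
contact_force: [-0.3, -0.6, -0.1]
finger_gap: 0.0004
```

The force has fallen to zero. I go 2 mm more for certainty, then lift off and check.

>>> move_arm:
  targets:
    - [[0,0,0.001,0,-1],[0,0,0.001,0,-1],[0,0,0,0,-1]]

```text
clock: 13.55
tcp_pos: [0.6277, -0.0083, 0.1522]
ee_rot: [0.996, -0.094, -0.0, 0.0]
contact_force: [0.1, -0.1, 0.1]
finger_gap: 0.0006
```

>>> move_arm:
  targets:
    - [[0,0,-0.01,0,-1],[0,0,-0.02,0,-1],[0,0,-0.03,0,-1],[-0.03,0,-0.02,0,-1],[-0.04,0,0,0,-1],[-0.04,0,0,0,-1],[-0.04,0,0,0,-1],[-0.04,0,0,0,-1],[0,0,0,0,-1],[0,0,0,0,-1]]

```text
clock: 14.55
tcp_pos: [0.4412, 0.0271, 0.2338]
ee_rot: [0.996, -0.093, 0.001, 0.001]
contact_force: [0.2, -0.9, -0.1]
finger_gap: 0.0005
```

```bash
python3 - <<'E'
from h import *
s,R=st();T=np.eye(4);T[:3,:3]=R;T[:3,3]=s["tcp_pos"];np.save("pics/T5.npy",T@arm.get_calibration("wrist")["T_tool_cam"])
C={};I={}
for n in["wrist","top","scene"]:
    im,d=arm.get_image(n);I[n]=i=im[:,:,::-1].copy();cv2.imwrite(f"pics/{n}5.png",i)
for n in["top","scene"]:
    i=I[n];H=cv2.cvtColor(i,cv2.COLOR_BGR2HSV)
    m=(((H[...,0]<6)|(H[...,0]>174))&(H[...,1]>150)&(H[...,2]>60)).astype(np.uint8)
    nn,l,s_,ce=cv2.connectedComponentsWithStats(m)
    for k in range(1,nn):
        if s_[k,4]>40 and 280<ce[k][0]<370: print(n,s_[k]);C[n]=s_[k,:2]+s_[k,2:4]/2-.5
try:
    o1,d1=rays("top",C["top"]);o2,d2=rays("scene",C["scene"]);p,e=meet(o1,d1[0],o2,d2[0]);print("ball",loc(p).round(4),e)
except KeyError:print(C)
a=cv2.resize(I["top"][120:325,270:400],None,fx=2.9,fy=2.9,interpolation=cv2.INTER_CUBIC)
b=cv2.resize(I["scene"][200:360,240:370],None,fx=3,fy=3,interpolation=cv2.INTER_CUBIC)
o=np.zeros((600,a.shape[1]+b.shape[1],3),np.uint8);o[:len(a),:a.shape[1]]=a;o[:len(b),a.shape[1]:]=b
cv2.imwrite("pics/crop5.png",o)
E
```

```text
t 14.55 tcp [0.4412 0.0271 0.2338] loc [-0.2147  0.0011  0.2338] xdir -10.72 zdir [ 0.0026 -0.0016 -1.    ] F [ 0.19 -0.85 -0.06] q [ 0.47 -0.04 -0.61  1.91 -0.02  1.27 -1.89]
top [339 203  12  11  99]
scene [294 251  11  12  98]
ball [-0.0208  0.0006  0.109 ] 0.002222977627619163
```

View pics/crop5.png

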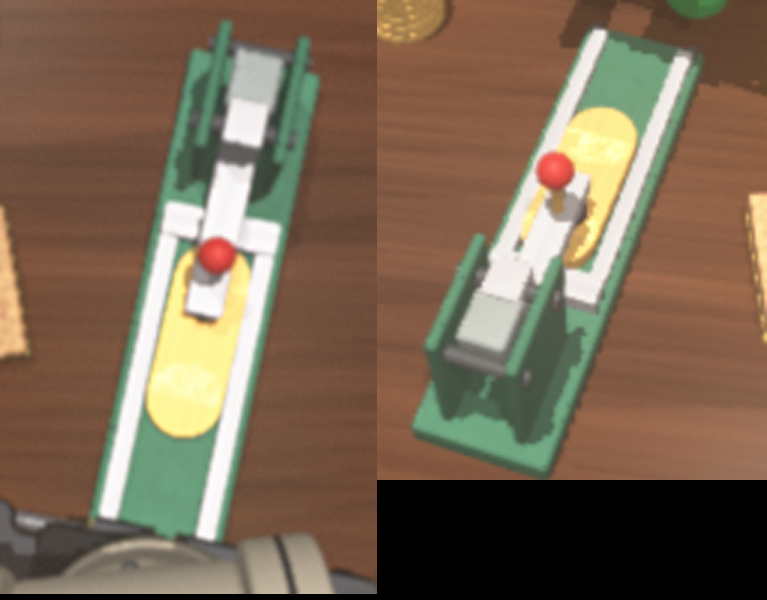

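View pics/wrist5.png

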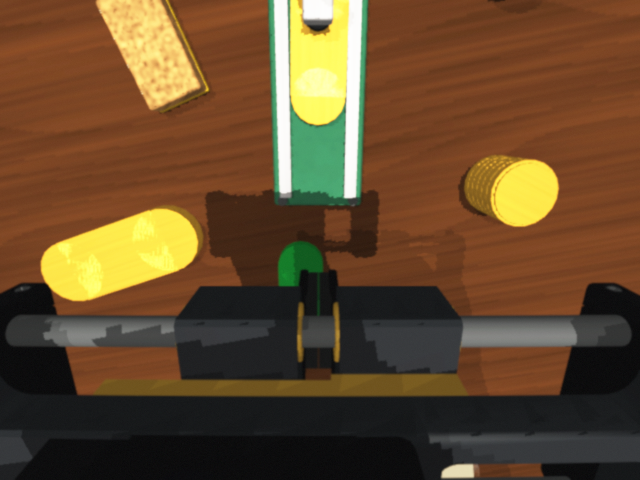

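The rocker is shut: the ball is at x −21 mm and dropped 28 mm, as given for 0.35 rad. The plate's near end is unmoved at crop pixel (184,438). One last check of the end in the wrist view at (318,125), then I hand in.

```bash
python3 - <<'E'
from h import *
print(loc(cast("wrist",[[318,125]],.034,np.load("pics/T5.npy"))[0]).round(4))
s,_=st()
print(arm.job_done())
E
```

```text
[-0.1308  0.0003  0.034 ]
t 14.7 tcp [0.442  0.0271 0.2329] loc [-0.214   0.0012  0.2329] xdir -10.74 zdir [ 7.e-04  5.e-04 -1.e+00] F [ 1.02 -1.    0.  ] q [ 0.47 -0.04 -0.61  1.91 -0.02  1.26 -1.89]
the job is handed in; nothing more can be done
None
```

The plate is home against the end stop and the rocker is snapped shut on it. I handed the job in at about 14.7 s.

- **Plate:** I pushed it about 40 mm along the bed with closed fingertips until it stalled against the stop, at about 12 N. Its near end then read x = −0.130 to −0.131 m in the wrist and top views, where −0.130 is fully home. After clamping, the wrist view read −0.1308 m and the top view showed no movement.
- **Rocker:** I pressed the red knob along its arc, at up to about 13.5 N in total. The force fell to zero past the centre. After I lifted off, the knob was at x = −21 mm, 28 mm lower, and stayed there, which matches the shut position.
- **Robot and the rest of the bench:** The robot finished clear of everything. The cork block, discs, tin and look-alike plates showed no sign of being touched, though I did not measure their positions again.
- **Disagreements:** The views differed by 1–5 mm sideways (for example, the plate end's y read −5 mm from the top and 0 from the wrist). The last two-view fix of the knob missed by 2 mm. Neither affects the result.

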